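# Load the folding jig and hold its plate at the pointer

## Task

Take the pointed steel die out of the pocket tray and stand it, point up and fully home, in the round socket of the folding jig, and let go of it. Then lift the jig's hinged plate by its bar until the plate lies in line with the brass pointer at its side, and keep holding it there: the plate falls if released, so finish while still holding it, at rest. Do not shift the pointer or the other things on the bench.

Things in the scene. Friction and masses are not known exactly. Their poses are not given: they have to be found in the camera images.
- pointed_die: loose steel riveting die, 50 g or so, round: 16 mm diameter from its foot up to 28 mm, then a cone narrowing to a 6 mm tip at 42 mm. Origin at the centre of its foot, z up along it. It stands in one of the tray's four pockets; two others hold other dies, one pocket is empty.
- tray: fixed wooden pocket tray, 60 (x) x 190 (y) x 14 mm high, origin at the centre of its underside on the bench. Four round pockets of 19 mm, 10 mm deep (floor 4 mm above the bench), in a row at x = 0, y = -69, -23, 23 and 69 mm. The pointed die rises 32 mm above the tray's top. Fingers fit freely when they close along the tray's x.
- seat (a point): centre of the floor of the socket in the jig: a round hole 18 mm wide with a 2 mm chamfer, 8 mm deep from its mouth, in a steel block 42 x 42 mm whose top is 44 mm above the bench (floor at 36 mm). Axes as the jig's. A seated die has its foot here. It lies 52 mm in +x and 30 mm in -y (jig axes) from the hinge's middle, beyond the plate.
- hinge (a point): middle of the hinge line of the fixed folding jig, 42 mm above the bench. Jig axes: y along the hinge line, z up, x level, from the plate towards the socket. The jig's wooden base is 210 (x) x 220 (y) x 30 mm, centred below this point. At y = 95 mm an upright steel arc of 92 mm radius about the hinge carries the pointer.
- fold_plate: hinged aluminium plate, about 0.2 to 0.45 kg, 150 mm wide (y), reaching 102 mm from the hinge, 5 mm thick. Origin on the hinge line; it extends along its own -x. At the start it lies level on its stops with its axes those of the jig; it is lifted by turning about +y of the jig (its free edge goes up and over towards +x). The hinge is free: it falls back when released.
- plate_bar (a point): middle of the plate's round lifting bar: 10 mm diameter, 108 mm long, parallel to the hinge line and 155 mm from it, carried by two arms 100 mm apart (92 mm clear between them); 48 mm clear between bar and plate edge, nothing beneath it. 42 mm above the bench at the start. Pinched from above (fingers closing along the jig's x) it turns between the fingers as the plate rises.
- pointer: brass pointer beside the plate's +y edge, turning about the same hinge line with a stiff joint; it stays where it was set. Origin on the hinge line, it extends along its own -x. Its rise above level, set anew each time, is between 0.7 and 1.15 rad. When the plate is in line with it their x axes are parallel.
- pointer_tip (a point): tip of the pointer, 123 mm from the hinge line, at y = 95 mm of the jig (beyond the plate's edge at y = 75 mm); 120 to 155 mm above the bench, so carry parts over it or round it.
- mushroom_die: bystander in the tray: 16 mm shank, flat head 26 mm wide, 32 mm tall; origin at its foot.
- short_die: bystander in the tray: plain cylinder 16 mm wide, 22 mm tall; origin at its foot.
- dye_bottle: bystander: amber bottle, 50 mm wide, 120 mm tall, beyond the tray.
- edge_bottle: bystander: black bottle, 40 mm wide, 80 mm tall, nearer the robot, to the right.
- thread_spool: bystander: brown spool, 64 mm wide, 70 mm tall, between tray and jig, farther out.
- awl: bystander: screwdriver-shaped awl 160 mm long, lying nearer the robot.
- mallet: bystander: hammer lying to the right of the jig.

How it is judged:
By the outcome, as a careful person would: the job done as asked, in the order asked, and still so for the second after the job is handed in, while the arm keeps its last pose, push and grip.
It also fails if it takes over 56 s, if anything falls off the work surface, if the arm or the gripper's body presses on something with over 40 N, if the wrist force passes 120 N, or if a joint passes its speed limit or range.

## Robot

A 6-joint arm with a two-finger parallel gripper is mounted at the origin on the work surface. World frame = base frame: x ahead of the robot, y to its left, z up, the work surface at z = 0. Lengths are in mm, angles in rad, forces in N, time in s.
With the tool pointing down it reaches from about 325 to 775 mm from the base axis. Payload 9.3 kg.
Tool frame: the origin (TCP) lies where the fingers leave the gripper's body, on its centre line; the fingertips stand 73 mm ahead of it and the grasp point (between the pads) lies 54 mm ahead of it; z points along the fingers, y is the line along which they close (so a half turn about z gives the same grasp; the last joint's range is limited). The gripper opens to 85 mm and grips with 20 to 120 N. Pads are 22 mm wide; open, the fingers measure 114 mm over their backs; the gripper's body (76 mm by 85 mm) begins 54 mm behind the grasp point. The pads swing forward as they close: fully open they stand 13 mm farther back than shut.
Start: joints at [1.154, 0.259, 0.021, 1.334, 0, 1.418], TCP at [143.414, 530.97, 303.879] pointing down, gripper open.
Joint ranges: [-3.04, 3.04], [-0.91, 1.82], [-1.04, 1.36], [-1.92, 1.95], [-1.52, 1.45], [-3.14, 3.14]. Speed limits (rad/s): [2.22, 2.22, 2.79, 3.14, 3.14, 3.14].

## Interface

Orientations are given as a unit quaternion [x, y, z, w].
In Python, from bench import bot, open_jaws, clamp, viewer, finder gives the robot as it stands. Calls block until the motion is done:
- bot.move_pose(position, orientation): joint-space move of the TCP to a pose.
- bot.movel(position, speed=150, rotation=None, max_force=None): straight line of the TCP; rotation=None keeps the orientation; speed is the mean speed in mm/s. With max_force (N) it stops when the force on the tool has changed by that much, and returns True; else False.
- bot.goto_joints(angles): joint-space move.
- open_jaws() and clamp(squeeze=None): open the fingers fully, or close them until they stop; squeeze is the grip in N (None keeps the last).
- bot.dwell(seconds).
- bot.inverse_kinematics(position, orientation): joint angles nearest the present ones, or None.
- viewer.get_image(name): name is "scene" or "top"; returns a dict with "image" (384x512x3 uint8, red, green, blue), "fx", "fy", "cx", "cy" (pixels), "world_from_camera" (4x4, takes a point from camera to world coordinates). Camera axes: x right, y down, z forward; pixel columns grow to the right and rows downward; lengths in mm; the calibration is good to about 2 mm. A picture is of the moment at which its call begins. There is no depth.
A pose or a line that the arm cannot do raises bot.Unreachable and nothing moves.
- bot.finish_job(): hands the job in; it is judged then, once.
Trained networks look in the newest picture that a camera, given by its name, has taken for a name from the list of things; names that differ only in an ending like _2 or _b are one class to them, and where a whole thing is asked for, a point or a joint stands for the part that bears it (a point fixed in the world has none). Each returns a list of dicts, best first, with "score" (0 to 1); they miss things now and then, are a little off and sometimes report something else, mostly with a low value. They report only what shows in the picture. A call takes as long as a camera call.
- finder.recognise(camera, name): "centre" ([column, row] in pixels, amid what is visible of it).
Readings, each from a call of its own:
- bot.get_time_s(): time.
- bot.get_qpos(): joint angles.
- bot.get_joint_velocities(): joint speeds.
- bot.get_tau(): joint torques, N m.
- bot.get_ee_pos(): TCP position.
- bot.get_ee_rot(): TCP orientation.
- bot.get_ft_force(): force on the tool from outside, world axes, zero at the start.
- bot.get_ft_torque(): the same for the moment, N m.
- bot.get_gripper_width(): finger opening in mm.
- bot.get_grip_force(): force on a finger pad.
Only numpy, scipy, OpenCV 4.12 (cv2) and the standard library are available. Lean on these libraries where they do the work, as an engineer would, in place of code of your own. Each camera call takes 0.05 s, during which the arm holds its last target. There are 200 camera calls.

## Working session

There is one attempt and no reset: what is moved stays moved. The work goes in short steps, each a Python script; the robot and the scene stay as the last script left them, time stands still between calls to the robot, and variables do not carry over. Pictures are saved under pics/ and viewed, at most 10 in all, crops included, and the job is handed in when it is done.

```bash
ls; mkdir -p pics
cat > h.py <<'E'
import numpy as np, cv2
from bench import bot, open_jaws, clamp, viewer, finder
def shot(n,name=None):
    d=viewer.get_image(n)
    if name: cv2.imwrite('pics/'+name,cv2.cvtColor(d['image'],cv2.COLOR_RGB2BGR))
    return d
def ray(d,p):
    T=np.array(d['world_from_camera']); r=T[:3,:3]@np.array([(p[0]-d['cx'])/d['fx'],(p[1]-d['cy'])/d['fy'],1]); return T[:3,3],r
def atz(d,p,z):
    o,r=ray(d,p); return o+r*(z-o[2])/r[2]
def proj(d,P):
    T=np.linalg.inv(np.array(d['world_from_camera'])); c=T[:3,:3]@np.array(P)+T[:3,3]
    return np.array([c[0]/c[2]*d['fx']+d['cx'],c[1]/c[2]*d['fy']+d['cy']])
E
python3 - <<'E'
from h import *
ims=[]
for n in('scene','top'):
    d=shot(n,n+'0.png'); print(n,d['fx'],np.round(d['world_from_camera'],3).tolist())
    for k in ['pointed_die','tray','seat','hinge','fold_plate','plate_bar','pointer','pointer_tip','mushroom_die','short_die']:
        print(k,[(np.round(r['centre'],1).tolist(),round(r['score'],2)) for r in finder.recognise(n,k)[:2]])
print(bot.get_time_s(),bot.get_ee_rot(),bot.get_gripper_width())
E
```

```text
pics
scene 410.79668114446224 [[-0.491, 0.746, -0.449, 993.079], [0.871, 0.42, -0.254, 219.489], [-0.001, -0.516, -0.856, 943.736], [0.0, 0.0, 0.0, 1.0]]
pointed_die [([364.3, 244.4], 0.48)]
tray [([376.9, 258.9], 0.97), ([287.6, 196.6], 0.21)]
seat [([243.3, 213.4], 0.82), ([346.5, 192.4], 0.52)]
hinge [([244.8, 211.3], 0.81)]
fold_plate [([375.0, 258.7], 0.69), ([253.6, 188.7], 0.56)]
plate_bar [([250.2, 188.9], 0.73)]
pointer [([286.2, 196.2], 0.68), ([348.5, 193.6], 0.25)]
pointer_tip [([291.1, 193.7], 0.76)]
mushroom_die []
short_die [([291.7, 192.8], 0.62), ([394.8, 274.8], 0.41)]
top 395.6614662029522 [[-0.078, -0.975, 0.21, 252.555], [-0.997, 0.077, -0.015, -18.402], [-0.002, -0.211, -0.978, 1254.867], [0.0, 0.0, 0.0, 1.0]]
pointed_die []
tray [([155.3, 197.9], 0.6)]
seat [([175.7, 135.7], 0.65), ([260.8, 171.3], 0.64)]
hinge [([260.9, 173.9], 0.57)]
fold_plate [([262.4, 184.4], 0.72)]
plate_bar [([260.1, 184.8], 0.55), ([259.5, 172.6], 0.17)]
pointer [([327.9, 252.4], 0.46), ([224.1, 183.9], 0.43)]
pointer_tip [([326.6, 252.9], 0.74)]
mushroom_die [([181.5, 200.2], 0.58)]
short_die [([227.1, 181.8], 0.67), ([377.4, 187.4], 0.24)]
1.1 [ 1.31514800e-01  9.91314207e-01  1.14251932e-05 -6.60760675e-06] 85.76515215825756
```

View pics/scene0.png

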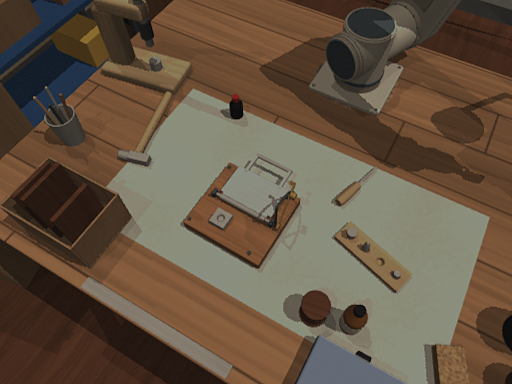

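View pics/top0.png

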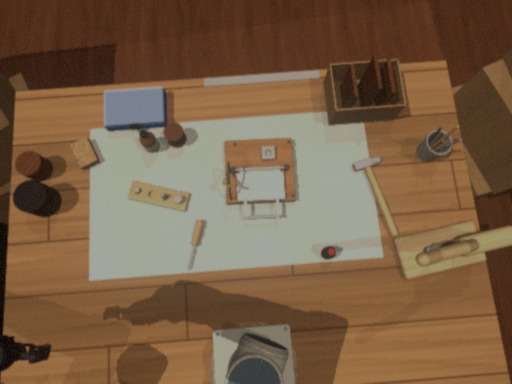

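Both views show the jig (scene ~(245,210), top ~(260,171)) and the tray (scene ~(372,257), top ~(159,196)). The die appears to be second in the row, at scene (365,245). I'll zoom in on both.

Run:
```python
import cv2,numpy as np
s=cv2.imread('pics/scene0.png');t=cv2.imread('pics/top0.png')
def c(i,x,y,w,h,W,H): return cv2.resize(i[y:y+h,x:x+w],(W,H),interpolation=cv2.INTER_CUBIC)
# scene jig 180..310 x150..270 ; scene tray 325..415 ; top
a=c(s,180,148,125,120,500,480)
b=c(s,328,215,75,80,300,320)
a2=np.hstack([a,cv2.copyMakeBorder(b,0,160,0,0,cv2.BORDER_CONSTANT)])
cv2.imwrite('pics/z1.png',a2)
a=c(t,215,130,90,95,450,475); b=c(t,122,172,70,45,350,225)
cv2.imwrite('pics/z2.png',np.hstack([a,cv2.copyMakeBorder(b,0,250,0,0,cv2.BORDER_CONSTANT)]))
```

```text
(no output)
```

View pics/z1.png

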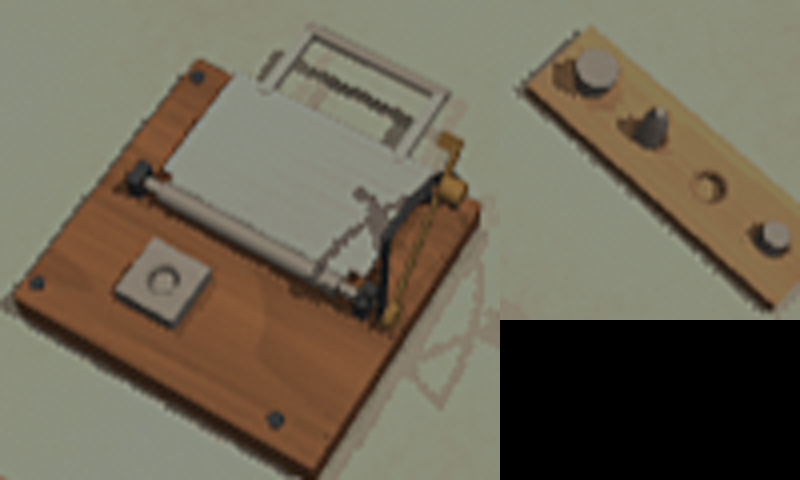

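View pics/z2.png

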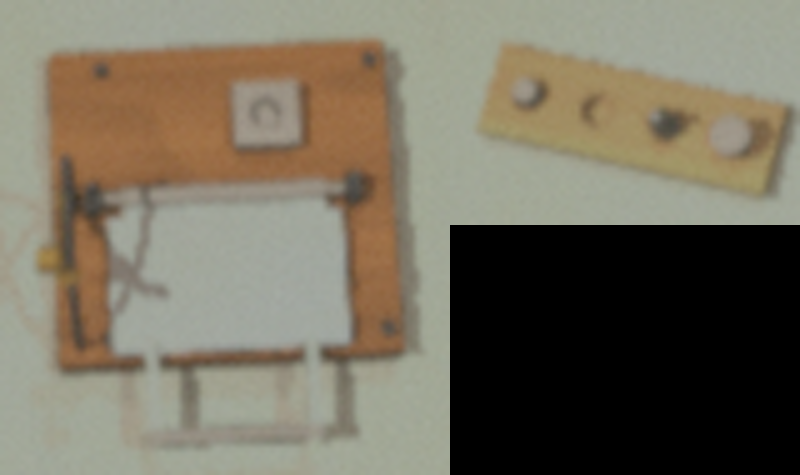

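Tray order from the end nearest the jig is mushroom, pointed, empty, short. The pointed die's tip is at scene ≈(367,242) and the socket at scene ≈(220.5,218). The brass pointer is on the jig's left side. Next is a joint pose fit from both views.

```bash
cat > fit.py <<'E'
from h import *
from scipy.optimize import least_squares
S=shot('scene');T=shot('top')
def c1(p,o=(180,148),x0=0,k=4): return [(p[0]-x0+.5)/k-.5+o[0],(p[1]+.5)/k-.5+o[1]]
sj=lambda *p:c1(p); st=lambda *p:c1(p,(328,215),500); tj=lambda *p:c1(p,(215,130),0,5); tt=lambda *p:c1(p,(122,172),450,5)
tray=[(0,-69,36,st(597,72),tt(730,137)),(0,-23,46,st(657,109),None),(0,69,26,st(776,235),tt(528,91)),(0,23,14,st(709,187),tt(598,110)),
(-30,-95,14,st(590,27),None),(30,-95,14,st(524,84),None),(30,95,14,None,tt(507,42)),(30,-95,14,None,tt(790,103)),(-30,95,14,None,tt(478,130)),(-30,-95,14,None,tt(765,192))]
tray[4]=(-30,-95,14,st(590,27),None)
jig=[(105,110,30,sj(318,466),tj(50,55)),(105,-110,30,sj(15,294),tj(383,40)),(-105,-110,30,sj(200,60),tj(405,352)),(-105,110,30,sj(480,208),tj(60,370)),
(52,-30,44,sj(163,281),tj(265,112)),(31,-51,44,sj(157,236),tj(305,148)),(31,-9,44,sj(212,269),tj(235,153)),(73,-9,44,sj(172,318),tj(232,83)),(73,-51,44,sj(114,283),tj(300,80)),
(-155,-54,42,sj(313,33),tj(308,432)),(-155,54,42,sj(448,95),tj(145,437))]
def tf(q,p): c,s=np.cos(q[2]),np.sin(q[2]); return [q[0]+c*p[0]-s*p[1],q[1]+s*p[0]+c*p[1],p[2]]
def res(v,full=False):
    r=[];i=[]
    for q,L in((v[:3],tray),(v[3:6],jig)):
        for n,p in enumerate(L):
            for k,(cam,m) in enumerate(((S,p[3]),(T,p[4]))):
                if m is not None: r+=list(proj(cam,tf(q,p))+v[6+2*k:8+2*k]-m); i.append((p[:3],k))
    if full: return i,np.array(r).reshape(-1,2)
    return np.r_[r,np.array(v[6:])]
o=atz(T,[157,195],14);j=atz(T,[260,171],42)
if __name__=='__main__':
    s=least_squares(res,[o[0],o[1],-.25+np.pi,j[0],j[1],0,0,0,0,0],loss='soft_l1')
    s2=least_squares(res,[o[0],o[1],-.25,j[0],j[1],0,0,0,0,0],loss='soft_l1')
    s=min(s,s2,key=lambda a:a.cost)
    print(s.cost,s.x.round(3).tolist()); i,r=res(s.x,True)
    for a,b in zip(i,r): print(a,b.round(1))
    np.save('fit.npy',s.x)
    print('die',tf(s.x[:3],(0,-23,0)),'seat',tf(s.x[3:6],(52,-30,36)),'bar',tf(s.x[3:6],(-155,0,42)))
    for ph in np.arange(.7,1.16,.1):
        P=tf(s.x[3:6],(-123*np.cos(ph),95,42+123*np.sin(ph)))
        a=proj(S,P)+s.x[6:8];b=proj(T,P)+s.x[8:10]; print(round(ph,2),((a-[180,148]+.5)*4-.5).round(),((b-[215,130]+.5)*5-.5).round())
E
python3 fit.py
```

```text
12.746369386286958 [540.445, 265.044, 5.981, 594.453, -63.751, -0.037, 0.084, 0.521, 0.235, 0.096]
((0, -69, 36), 0) [-0.2 -0.9]
((0, -69, 36), 1) [ 0.3 -0.7]
((0, -23, 46), 0) [0.5 1. ]
((0, 69, 26), 0) [-0.1 -0.3]
((0, 69, 26), 1) [-0.5 -0.2]
((0, 23, 14), 0) [-0.3 -0.2]
((0, 23, 14), 1) [ 0.3 -0.1]
((-30, -95, 14), 0) [-0.3 -0.3]
((30, -95, 14), 0) [0.4 0.5]
((30, 95, 14), 1) [-0.4 -0.2]
((30, -95, 14), 1) [-0.2  0.4]
((-30, 95, 14), 1) [ 0.1 -0. ]
((-30, -95, 14), 1) [0.  0.5]
((105, 110, 30), 0) [-1.3  1.1]
((105, 110, 30), 1) [-0.4 -0.5]
((105, -110, 30), 0) [-1.  -0.2]
((105, -110, 30), 1) [ 0.3 -0.2]
((-105, -110, 30), 0) [ 0.1 -1.2]
((-105, -110, 30), 1) [-0.1  0.4]
((-105, 110, 30), 0) [ 1.6 -1.2]
((-105, 110, 30), 1) [-0.8 -0.4]
((52, -30, 44), 0) [ 0.3 -0.7]
((52, -30, 44), 1) [0.4 0.6]
((31, -51, 44), 0) [-0.3  0.2]
((31, -51, 44), 1) [-0.8 -0.6]
((31, -9, 44), 0) [-0.  -0.2]
((31, -9, 44), 1) [ 0.1 -1.1]
((73, -9, 44), 0) [0.3 0.7]
((73, -9, 44), 1) [0.1 0.4]
((73, -51, 44), 0) [0.6 1.3]
((73, -51, 44), 1) [-0.4  0.5]
((-155, -54, 42), 0) [-0.8 -1.1]
((-155, -54, 42), 1) [2.7 0.2]
((-155, 54, 42), 0) [0.4 1. ]
((-155, 54, 42), 1) [0.5 0.6]
die [np.float64(533.6056410293317), np.float64(243.08481479827785), 0] seat [np.float64(645.293808314721), np.float64(-95.67686168468757), 36] bar [np.float64(439.5620720713828), np.float64(-57.94818953337102), 42]
0.7 [468. 129.] [ 71. 320.]
0.8 [462. 131.] [ 69. 302.]
0.9 [455. 136.] [ 68. 284.]
1.0 [447. 142.] [ 67. 264.]
1.1 [438. 150.] [ 66. 243.]
```

```bash
cat >> h.py <<'E'
from scipy.spatial.transform import Rotation as Ro
def down(yaw,pos):
    """tool down, closing line at world angle yaw; pick the half turn that is nearest in joints"""
    best=None;q0=np.array(bot.get_qpos())
    for a in(yaw,yaw+np.pi):
        y=np.array([np.cos(a),np.sin(a),0]);z=np.array([0,0,-1.]);o=Ro.from_matrix(np.c_[np.cross(y,z),y,z]).as_quat()
        j=bot.inverse_kinematics(list(pos),o.tolist())
        if j is not None:
            d=np.abs(np.array(j)-q0).max()
            if best is None or d<best[0]: best=(d,o.tolist(),j)
    return best[1]
E
python3 - <<'E'
from h import *
x,y=533.6,243.1
P=[x,y,200]; o=down(5.981,P); bot.move_pose(P,o)
d=shot('scene','a.png'); t=shot('top','a_t.png')
hit=bot.movel([x,y,90],120,max_force=15); print(hit,bot.get_ee_pos(),bot.get_ft_force())
clamp(40); print(bot.get_gripper_width(),bot.get_grip_force(),bot.get_ft_force())
s=shot('scene');b=cv2.resize(s['image'][190:310,320:440],(600,600),interpolation=cv2.INTER_CUBIC)
cv2.imwrite('pics/g1.png',b[:,:,::-1]); print(bot.get_time_s())
E
```

```text
False [533.94466649 243.24699454  90.67019512] [ 0.02129368 -0.22739397 -0.91188013]
14.38573409599395 39.09570436924696 [-1.56220828 -0.15213039  3.83366321]
4.8667
```

View pics/g1.png

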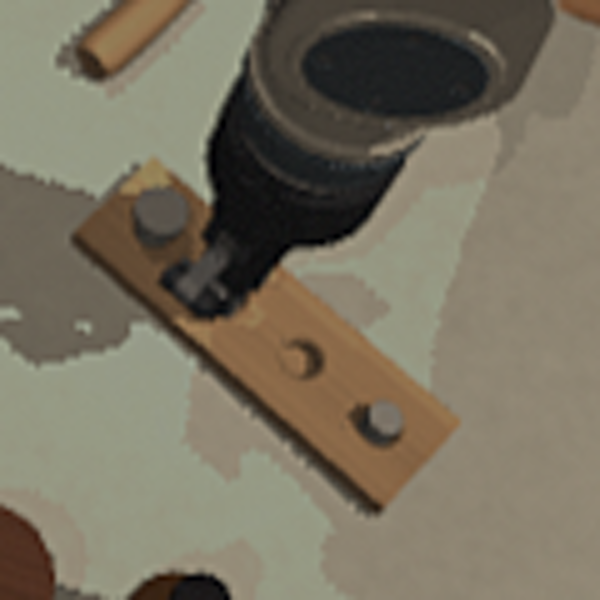

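The gripper holds something at the second pocket (crop ~(205,280)). The mushroom die (160,210), the empty pocket (303,357) and the short die (383,420) are undisturbed. I'll lift, check the hold, then carry it high over to the socket.

Run:
```python
from h import *
v=np.load('fit.npy')
bot.movel([533.9,243.2,96],40); print(bot.get_gripper_width(),bot.get_grip_force(),bot.get_ft_force())
bot.movel([533.9,243.2,250],150); print(bot.get_gripper_width(),bot.get_grip_force())
# carry: far side of the jig (x large), clear of pointer; tips at >=177
x,y=645.3,-95.7
o=down(v[5],[x,y,250]); bot.move_pose([x,y,250],o)
bot.movel([x,y,150],150); print(bot.get_ee_pos(),bot.get_gripper_width(),bot.get_time_s())
S=shot('scene');T=shot('top')
a=cv2.resize(S['image'][150:270,180:300],(480,480),interpolation=cv2.INTER_CUBIC)
b=cv2.resize(T['image'][120:200,225:290],(312,384),interpolation=cv2.INTER_CUBIC)
cv2.imwrite('pics/c.png',np.hstack([a,cv2.copyMakeBorder(b,0,96,0,0,cv2.BORDER_CONSTANT)])[:,:,::-1])
p=np.array(bot.get_ee_pos())
for dz,n in((-85.5,'foot'),(-45,'tip')): print(n,((proj(S,p+[0,0,dz])+v[6:8]-[180,150])*4).round())
print('socket',((proj(S,[x,y,44])+v[6:8]-[180,150])*4).round())
```

```text
14.012290937931203 39.01679065078497 [-0.88130677  0.32099931 -1.60179159]
13.957329677737176 39.01340072974563
[645.74261637 -95.40104661 150.95930891] 14.046486984111162 8.5
foot [159. 253.]
tip [153. 221.]
socket [163. 269.]
```

View pics/c.png

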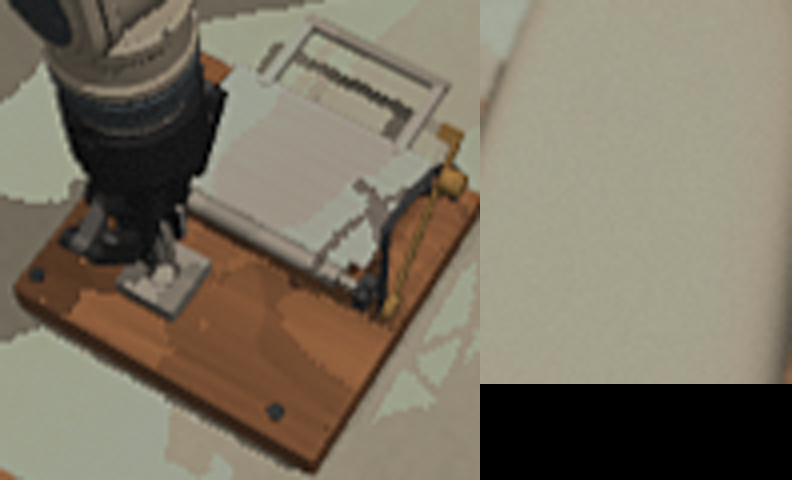

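Camera view: the die is held directly over the block (~(163,265) in the crop), with nothing visibly off. I'll do a guarded descent: seated should be TCP z≈122.7, and contact at the rim would be ≈128–131.

Run:
```python
from h import *
x,y=645.3,-95.7
bot.movel([x,y,137],60,max_force=8)
f0=bot.get_ft_force()
h=bot.movel([x,y,118],20,max_force=6)
print(h,bot.get_ee_pos(),np.array(bot.get_ft_force())-f0,bot.get_ft_torque(),bot.get_gripper_width(),bot.get_time_s())
```

```text
True [645.9166054  -96.09366607 122.28510476] [0.65638726 0.11968711 4.80661344] [-0.01613413 -0.00321549  0.03322798] 14.628194248540131 9.6917
```

Run:
```python
from h import *
v=np.load('fit.npy')
open_jaws(); p=bot.get_ee_pos()
bot.movel([p[0],p[1],260],200)
# towards bar, on the plate side (jig -x), well above
B=[439.6,-57.9]; o=down(v[5],[*B,260]); bot.move_pose([*B,260],o)
print(bot.get_time_s(),bot.get_ee_pos())
S=shot('scene');T=shot('top')
a=cv2.resize(S['image'][150:270,180:300],(600,600),interpolation=cv2.INTER_CUBIC)
cv2.imwrite('pics/e.png',a[:,:,::-1]); cv2.imwrite('pics/e_full.png',S['image'][:,:,::-1])
k=lambda P:((proj(S,P)+v[6:8]-[180,150]+.5)*5-.5).round()
print('tip',k([645.3,-95.7,78]),'mouth',k([645.3,-95.7,44]))
```

```text
12.075 [440.61131117 -58.25923221 259.98739848]
tip [199. 305.] mouth [205. 338.]
```

View pics/e.png

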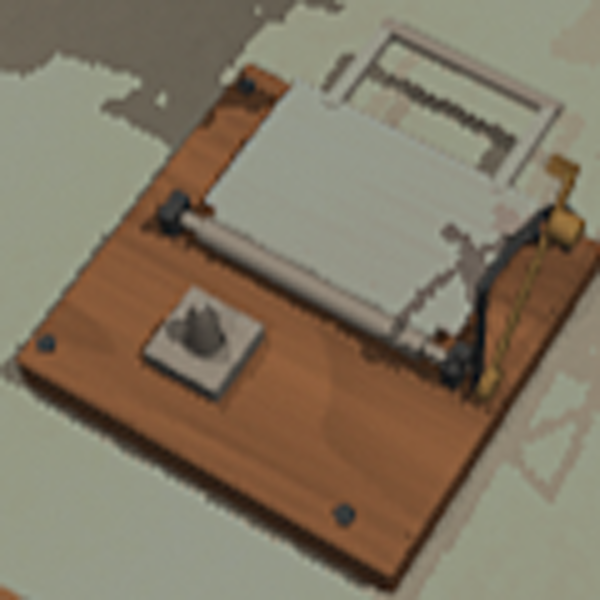

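The die stands point up in the socket, tip at crop (200,306) against a predicted (199,305). The pointer rod runs from (488,385) to the tip near (565,165). Next I segment the brass in both views and fit the pointer's rise.

```bash
cat > ptr.py <<'E'
from h import *
from scipy.optimize import minimize_scalar
v=np.load('fit.npy')
from fit import tf
S=shot('scene');T=shot('top')
def mask(im,box):
    x,y,w,h=box; H=cv2.cvtColor(im[y:y+h,x:x+w],cv2.COLOR_BGR2HSV).astype(int)
    m=(H[...,0]>=15)&(H[...,0]<=28)&(H[...,1]>110)&(H[...,2]>60)
    r,c=np.nonzero(m); return np.c_[c+x,r+y]
if __name__=='__main__':
    s=cv2.imread('pics/e_full.png');t=cv2.imread('pics/top0.png')
    ps=mask(s,(270,175,30,60));pt=mask(t,(220,165,14,30)); print(ps.tolist(),pt.tolist())
    for ph in np.arange(.75,1.11,.05):
        L=lambda d,o:[(proj(d,tf(v[3:6],(-r*np.cos(ph),95,42+r*np.sin(ph))))+o).round(1).tolist() for r in(0,40,92,123)]
        print(round(ph,2),L(S,v[6:8]),L(T,v[8:10]))
E
python3 ptr.py
```

```text
[[290, 181], [291, 181], [290, 182], [291, 182], [292, 182], [293, 182], [289, 183], [290, 183], [291, 183], [292, 183], [293, 183], [294, 183], [295, 183], [290, 184], [291, 184], [292, 184], [293, 184], [294, 184], [292, 185], [293, 185], [294, 185], [293, 186], [294, 186], [293, 187], [292, 188], [293, 188], [292, 189], [291, 190], [292, 190], [291, 191], [292, 191], [290, 192], [291, 192], [292, 192], [293, 192], [290, 193], [291, 193], [292, 193], [293, 193], [294, 193], [295, 193], [289, 194], [290, 194], [291, 194], [292, 194], [293, 194], [294, 194], [295, 194], [296, 194], [289, 195], [290, 195], [291, 195], [292, 195], [293, 195], [294, 195], [295, 195], [296, 195], [289, 196], [290, 196], [291, 196], [292, 196], [293, 196], [294, 196], [295, 196], [296, 196], [288, 197], [289, 197], [291, 197], [292, 197], [293, 197], [294, 197], [295, 197], [288, 198], [289, 198], [292, 198], [293, 198], [294, 198], [295, 198], [287, 199], [288, 199], [289, 199], [294, 199], [287, 200], [288, 200], [287, 201], [288, 201], [286, 202], [287, 202], [286, 203], [287, 203], [285, 204], [286, 2
[... 1689 characters left out ...]
8.6, 183.3], [228.3, 188.2]]
0.9 [[275.4, 225.3], [281.0, 211.5], [288.6, 193.0], [293.3, 181.5]] [[229.4, 169.9], [229.1, 174.9], [228.5, 181.9], [228.2, 186.3]]
0.95 [[275.4, 225.3], [280.7, 211.8], [287.9, 193.5], [292.4, 182.2]] [[229.4, 169.9], [229.0, 174.3], [228.4, 180.5], [228.1, 184.4]]
1.0 [[275.4, 225.3], [280.4, 212.1], [287.1, 194.2], [291.4, 183.0]] [[229.4, 169.9], [229.0, 173.7], [228.4, 179.0], [228.0, 182.4]]
1.05 [[275.4, 225.3], [280.0, 212.4], [286.3, 194.9], [290.3, 184.0]] [[229.4, 169.9], [229.0, 173.1], [228.3, 177.5], [227.8, 180.4]]
1.1 [[275.4, 225.3], [279.7, 212.8], [285.5, 195.7], [289.2, 185.0]] [[229.4, 169.9], [228.9, 172.5], [228.2, 176.0], [227.7, 178.3]]
```

Run:
```python
from ptr import *
s=cv2.imread('pics/e_full.png'); p=mask(s,(270,175,30,60)); 
# rod only: rows 199..222 and 186..191, brass-weighted
R=p[((p[:,1]>=200)&(p[:,1]<=222))|((p[:,1]>=186)&(p[:,1]<=189))]
k=np.polyfit(R[:,1],R[:,0],1);k2=np.polyfit(*R[R[:,1]>=200][:,::-1].T,1); print('slope',k,k2)
for ph in np.arange(.8,1.06,.025):
    a,b=[proj(S,tf(v[3:6],(-r*np.cos(ph),95,42+r*np.sin(ph)))) for r in(10,115)]; print(round(ph,3),((b-a)[0]/(b-a)[1]).round(4))
B=tf(v[3:6],(-156,0,0))[:2]
bot.movel([*B,150],200); f0=np.array(bot.get_ft_force())
h=bot.movel([*B,105],60,max_force=8); print(h,bot.get_ee_pos(),np.array(bot.get_ft_force())-f0)
clamp(40); print(bot.get_gripper_width(),bot.get_grip_force(),bot.get_ee_pos(),np.array(bot.get_ft_force())-f0,bot.get_time_s())
```

```text
slope [ -0.40479876 368.61482751] [ -0.4011126  367.83080301]
0.8 -0.4387
0.825 -0.4316
0.85 -0.4244
0.875 -0.4171
0.9 -0.4096
0.925 -0.402
0.95 -0.3942
0.975 -0.3863
1.0 -0.3781
1.025 -0.3698
1.05 -0.3611
False [438.75182068 -57.94834921 105.19894011] [ 0.21102618 -0.01397555 -0.49918416]
8.066680974754338 39.94143068790436 [440.63301935 -58.07981339 105.68479262] [ 8.19474994  1.57301335 -2.58879271] 14.8583
```

Bar gripped (a 10 mm bar reads 8 here, the same offset as the die). Pointer estimates agree on 0.915–0.93 rad. I'll lift along the arc, re-centred on where the bar actually sits.

Run:
```python
from ptr import *
yaw=v[5]; p0=np.array(bot.get_ee_pos()); e=np.array([np.cos(yaw),np.sin(yaw),0])
def at(a): return p0+155*((1-np.cos(a))*e+np.sin(a)*np.array([0,0,1]))
bot.movel(at(0).tolist(),20); print(bot.get_ft_force())
for a in np.linspace(0,.92,11)[1:]:
    bot.movel(at(a).tolist(),60)
    if a>.3: print(round(a,2),np.round(bot.get_ft_force(),1),(np.array(bot.get_ee_pos())-at(a)).round(1),round(bot.get_gripper_width(),2))
np.save('p0.npy',p0)
print(bot.get_time_s())
s=shot('scene');cv2.imwrite('pics/f_full.png',s['image'][:,:,::-1])
cv2.imwrite('pics/f.png',cv2.resize(s['image'][140:260,190:310],(600,600),interpolation=cv2.INTER_CUBIC)[:,:,::-1])
```

```text
[ 2.6612945   0.16881767 -2.16685382]
0.37 [ 3.7  1.5 -3.9] [-0.3  0.1 -0.6] 7.74
0.46 [-0.4  0.7 -2. ] [-0.4  0.1 -0.1] 8.03
0.55 [-4.8  0.4  0.4] [-0.5  0.1  0.4] 8.29
0.64 [-8.9  1.3  3.1] [-0.7  0.2  0.5] 8.32
0.74 [-11.3   0.8   7.8] [-1.1  0.3  0.7] 8.24
0.83 [-16.3   3.1  12. ] [-1.4  0.3  1.1] 8.2
0.92 [-13.7   3.6  17.1] [-0.9  0.3  1.8] 8.48
19.2333
```

View pics/f.png

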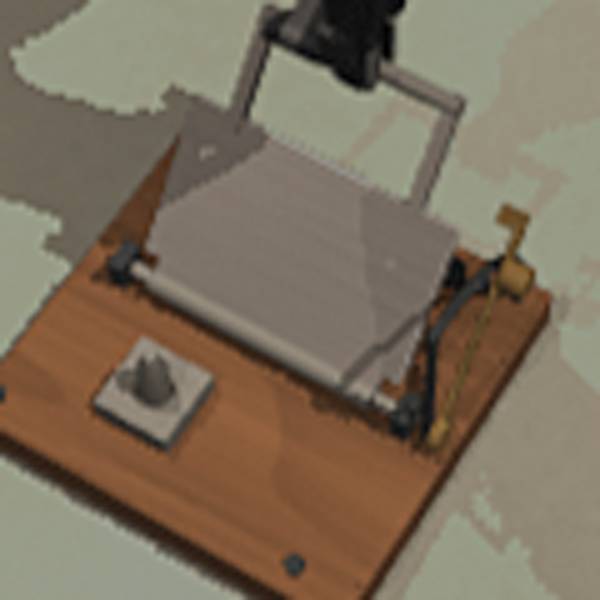

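The plate is up with the gripper at the bar's middle. Bar end is at crop (462,103), plate corner (457,232), pointer tip ~(515,220). The residual force is purely radial outward, so I'll relieve it, then compare the plate's angle with the pointer in the image.

Run:
```python
from ptr import *
yaw=v[5]; p0=np.load('p0.npy'); e=np.array([np.cos(yaw),np.sin(yaw),0]);z=np.array([0,0,1.])
a=.92; c=p0+155*((1-np.cos(a))*e+np.sin(a)*z); rad=-np.cos(a)*e+np.sin(a)*z; tan=np.sin(a)*e+np.cos(a)*z
for d in(1.5,3,4.5,6):
    f=np.array(bot.get_ft_force()); 
    if f@rad<4: break
    bot.movel((c+d*rad).tolist(),20); f=np.array(bot.get_ft_force()); q=np.array(bot.get_ee_pos())-c
    print(d,'rad',round(f@rad,1),'tan',round(f@tan,1),'pos',(q@rad).round(2),(q@tan).round(2))
S=shot('scene');cv2.imwrite('pics/g_full.png',S['image'][:,:,::-1])
cv2.imwrite('pics/g.png',cv2.resize(S['image'][145:235,250:310],(533,800)[::1] and (400,600),interpolation=cv2.INTER_CUBIC)[:,:,::-1])
K=lambda P:(proj(S,tf(v[3:6],P))+v[6:8]-[190,140]+.5)*5-.5
for ph in(.8,.86,.92,.98):
    L=[K((-r*np.cos(ph)-h*np.sin(ph),y,42+r*np.sin(ph)-h*np.cos(ph)*-1)).round().tolist() for r,y,h in((155,54,0),(102,75,2.5),(0,75,2.5),(0,95,0),(123,95,0))]
    print(ph,'barend,corner,hingecorner,hub,tip',L)
# arm slope: fit bright arm pixels? gradient-based line of the arm (y=50)
for ph in(.8,.86,.92,.98):
    a1,b1=K((-107*np.cos(ph),50,42+107*np.sin(ph))),K((-150*np.cos(ph),50,42+150*np.sin(ph)));a2,b2=K((-10*np.cos(ph),95,42+10*np.sin(ph))),K((-115*np.cos(ph),95,42+115*np.sin(ph)))
    a3,b3=K((-10*np.cos(ph),75,42+10*np.sin(ph))),K((-100*np.cos(ph),75,42+100*np.sin(ph)))
    print(ph,[round(float((b-a)[0]/(b-a)[1]),4) for a,b in((a1,b1),(a2,b2),(a3,b3))],a1.round(),b1.round())
print(bot.get_time_s())
```

```text
1.5 rad 8.1 tan -1.2 pos 2.19 0.49
3 rad -7.6 tan -1.6 pos 2.4 0.8
0.8 barend,corner,hingecorner,hub,tip [[477.0, 105.0], [475.0, 220.0], [396.0, 405.0], [429.0, 428.0], [527.0, 204.0]]
0.86 barend,corner,hingecorner,hub,tip [[470.0, 108.0], [471.0, 223.0], [396.0, 405.0], [429.0, 428.0], [522.0, 207.0]]
0.92 barend,corner,hingecorner,hub,tip [[463.0, 112.0], [466.0, 226.0], [396.0, 405.0], [429.0, 428.0], [517.0, 211.0]]
0.98 barend,corner,hingecorner,hub,tip [[455.0, 116.0], [461.0, 229.0], [396.0, 405.0], [429.0, 428.0], [511.0, 215.0]]
0.8 [-0.4216, -0.4387, -0.431] [431. 192.] [466. 111.]
0.86 [-0.4012, -0.4215, -0.4124] [427. 195.] [459. 114.]
0.92 [-0.3799, -0.4035, -0.3929] [421. 198.] [452. 117.]
0.98 [-0.3577, -0.3847, -0.3725] [416. 201.] [444. 122.]
20.0333
```

View pics/g.png

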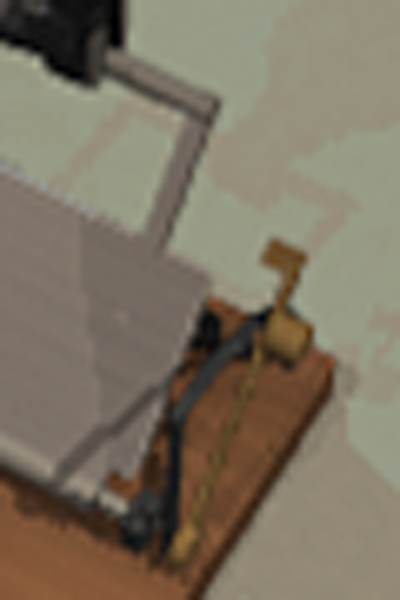

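Arm and edge slopes (≈-0.38/-0.39) and the bar end (461,107 predicted, 462,108 seen) put the plate at ≈0.92. The pointer fits ≈0.92 too, and the die is still seated. I'll neutralise the radial push and hand in.

Run:
```python
from ptr import *
yaw=v[5]; p0=np.load('p0.npy'); e=np.array([np.cos(yaw),np.sin(yaw),0]);z=np.array([0,0,1.])
a=.92; c=p0+155*((1-np.cos(a))*e+np.sin(a)*z); rad=-np.cos(a)*e+np.sin(a)*z; tan=np.sin(a)*e+np.cos(a)*z
bot.movel((c+2.3*rad).tolist(),20); bot.dwell(.7)
f=np.array(bot.get_ft_force()); q=np.array(bot.get_ee_pos())-c
print(f@rad,f@tan,q@rad,q@tan,np.abs(bot.get_joint_velocities()).max(),bot.get_gripper_width(),bot.get_time_s())
print(bot.finish_job())
```

```text
-2.1256681631994088 -1.6501261643479717 2.2724473019347347 0.09649854834924396 0.0012866554893201602 8.29811607278962 21.1833
the job is handed in; nothing more can be done
None
```

The job is handed in at about 21 s: the pointed die stands seated point up in the socket and released, and the arm is holding the plate at about 0.92 rad, in line with the pointer to within about 0.02 rad (my estimate from the images); the judge's result was not reported back.

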